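# Close the clamping press with its red-gripped board

## Task

Pick up the drilled plywood board with the red grip and lower it level over both upright studs of the clamping press, so that each stud comes up through one of its holes and the board lies flat on the striped wooden blank. Set it down, do not drop it, and let go. Leave the other drilled board, the one with the blue grip, where it lies.

Things in the scene. Friction and masses are not known exactly. Their poses are not given: they have to be found in the camera images.
- caul_grip (a point): Plywood board 240 x 120 x 12 mm, 0.2 to 0.45 kg, flat on the bench, with two 36 mm round through holes centred 75 mm either side of its centre. To grasp: the fixed red grip block on its centre, 50 (x) x 24 (y) x 50 mm high. This point: centre of the block, 37 mm above the board's underside. x along the board through both holes, z up. Same when turned half round.
- press: Press fixed to the bench: dark steel base 260 x 130 x 15 mm; mid-base a striped wooden blank 100 (x) x 110 (y) mm, its top (the board's seat) 35 mm above the bench; two upright 12 mm studs at x = +75 and -75 mm, y = 0, tapered tips 72 mm above the bench. Origin: centre of the base's underside, at bench level. x from stud to stud, z up.
- other_grip (a point): Board of the same outline with a blue grip block of the same size; its two 36 mm holes are only 50 mm either side of the centre, so it does not fit. Leave it alone. This point: centre of the blue block, 37 mm above the bench; x along the board, z up.

How it is judged:
On the way:
1. the red-gripped board, still held, is lowered level over both studs to within about 13 mm of the blank (z of caul_grip in the frame of press below 0.085 m and horizontal distance between caul_grip and press below 0.018 m and angle between the x axis of caul_grip and the x axis of press, either way round below 0.23 rad and angle between caul_grip's own z axis and vertical below 0.175 rad and contact force between the fingers and caul above 1 N), for 0.1 s.
At the end, for the whole second after the job is handed in: The red-gripped board lies at rest on the blank with a stud through each hole: its height within 5 mm of fully home, its centre within 18 mm of the press's centre, along the studs within 13 degrees, level within 3.4 degrees, released; the blue-gripped board is within 30 mm of where it was (z of caul_grip in the frame of press between 0.066 and 0.077 m and horizontal distance between caul_grip and press below 0.018 m and angle between the x axis of caul_grip and the x axis of press, either way round below 0.23 rad and angle between caul_grip's own z axis and vertical below 0.06 rad and linear speed of caul below 0.02 m/s and distance of other_grip from where it was at the start of the episode below 0.03 m); the robot touches nothing.
It fails at once if the blue-gripped board is moved by more than 30 mm (distance of other_grip from where it was at the start of the episode above 0.03 m).
It fails at once if the red-gripped board is let go over the press more than 20 mm above its place (dropped) (horizontal distance between caul_grip and press below 0.05 m and z of caul_grip in the frame of press above 0.092 m and contact force between the fingers and caul below 0.2 N).
It also fails if it takes over 48 s, if anything falls off the work surface, if the arm or the gripper's body presses on something with over 40 N, if the wrist force passes 120 N, or if a joint passes its speed limit or range.

## Robot

A 6-joint arm with a two-finger parallel gripper is mounted at the origin on the work surface. World frame = base frame: x ahead of the robot, y to its left, z up, the work surface at z = 0. Lengths are in m, angles in rad, forces in N, time in s.
With the tool pointing down it reaches from about 0.35 to 0.95 m from the base axis. Payload 17.4 kg.
Tool frame: the origin (TCP) lies at the very end of the fingers, on their centre line; the grasp point (between the pads) lies 19 mm behind it; z points along the fingers, y is the line along which they close (so a half turn about z gives the same grasp; the last joint's range is limited). The gripper opens to 93 mm and grips with 3 to 60 N. Pads are 15 mm wide; open, the fingers measure 128 mm over their backs; the gripper's body (75 mm by 188 mm) begins 65 mm behind the grasp point.
Start: joints at [-1.316, 0.116, 1.442, -0, 1.584, -0.038], TCP at [0.195, -0.646, 0.219] pointing down, gripper open.
Joint ranges: [-2.83, 2.83], [-0.83, 2.19], [0.07, 2.5], [-1.14, 4.28], [0.01, 3], [-2.97, 2.97]. Speed limits (rad/s): [1.89, 1.89, 2.22, 3.14, 3.14, 3.14].

## Interface

Orientations are given as a unit quaternion [x, y, z, w].
In Python, from plant import bot, grab_frame, workorder, cut_out gives the robot as it stands. The module is installed in compiled form; this text tells all that it offers.
- The arm moves only by the shell command python3 -m pendant 'ROWS'. ROWS is JSON, a list of rows, each a list of 3 entries, a list of its own where there are three numbers: the shift along the tool's x, y, z each as a share of 400 mm, from -1 to 1, then the turn, a rotation vector about the tool's x, y, z each as a share of 0.5 rad, from -1 to 1, then the closure, from -1 (fully open) to 1 (shut). A call has 1 to 8 rows; each row is the pose to reach, as a shift and turn from the pose commanded when the call began, along the tool's axes at that moment; what a row does not reach only later rows make up. A row lasts 1/10 s, in which the tool goes at most 50 mm and 8.59 degrees, less where a joint would pass 70% of its speed; a pose out of reach is approached as far as the arm can. A call with a number of a shift or a turn outside -1 to 1 is refused whole. A call with a gripper value outside its range is refused whole. The fingers move at their own pace and stop on an object; the grip force is fixed at half the most. Time passes only in rows, so rows that repeat a pose let the fingers close. It gives the time, the measured TCP pose, the force, the opening and the grip force at its end, in the units of the state.
- bot.state(): the state, without advancing time (a new reading comes with each control period).
- grab_frame(name): name is "side" or "top" or "wrist"; returns a dict with "frame" (400x640x3 uint8, red, green, blue), "z_map" (400x640 float32, m along the optical axis (not along the pixel's ray), 0 where there is no reading), "fx", "fy", "cx", "cy" (pixels), "k1" (the pictures are not rectified: a ray, as slopes to the right and down, at radius r is drawn at 1 + k1 r^2 times it, then the intrinsics apply), "extrinsics" (4x4, takes a point from camera to world coordinates). Camera axes: x right, y up, looking along -z (the intrinsics and any distortion apply to the point x, -y, -z); pixel columns grow to the right and rows downward; lengths in m; the calibration is good to about 2 mm. A picture is of the moment at which its call begins.
- workorder.job_done(): hands the job in; it is judged then, once.
Trained networks look in the newest picture that a camera, given by its name, has taken for a name from the list of things; names that differ only in an ending like _2 or _b are one class to them, and where a whole thing is asked for, a point or a joint stands for the part that bears it (a point fixed in the world has none). Each returns a list of dicts, best first, with "p" (0 to 1); they miss things now and then, are a little off and sometimes report something else, mostly with a low value. They report only what shows in the picture. A call takes as long as a camera call.
- cut_out(target, camera): "mask" (400x640 bool, what is visible of it) and "bbox" ([left, top, right, bottom] in pixels, round what is visible of it).
The state is a dict: "clock": time; "qpos": joint angles; "joint_vel": joint speeds; "effort": joint torques, N m; "tcp_pos": TCP position; "tcp_rot": TCP orientation; "wrist_force": force on the tool from outside, world axes, zero at the start; "wrist_torque": the same for the moment, N m; "opening": finger opening in m; "finger_force": force on a finger pad.
Only numpy, scipy, OpenCV 4.12 (cv2) and the standard library are available. Lean on these libraries where they do the work, as an engineer would, in place of code of your own. Each camera call takes 0.05 s, during which the arm holds its last target. There are 200 camera calls.

## Working session

There is one attempt and no reset: what is moved stays moved. The work goes in short steps, Python scripts to look and compute and a shell command to move; the robot and the scene stay as the last step left them, time stands still between calls to the robot, and variables do not carry over. Pictures are saved under pics/ and viewed, at most 10 in all, crops included, and the job is handed in when it is done.

```bash
mkdir -p pics; cat > h.py <<'E'
import numpy as np, cv2
from plant import bot, grab_frame, workorder, cut_out
def cloud(f):
    v,u=np.mgrid[0:400,0:640].astype(float)
    K=np.array([[f['fx'],0,f['cx']],[0,f['fy'],f['cy']],[0,0,1.]])
    p=cv2.undistortPoints(np.stack([u,v],-1).reshape(-1,1,2),K,np.array([f['k1'],0,0,0.])).reshape(400,640,2)
    z=f['z_map']; P=np.stack([p[...,0]*z,-p[...,1]*z,-z],-1)
    E=np.array(f['extrinsics']); return P@E[:3,:3].T+E[:3,3]
def save(f,n): cv2.imwrite('pics/'+n+'.png',f['frame'][...,::-1])
E
python3 - <<'E'
from h import *
print(bot.state())
for c in ['top','side']:
    f=grab_frame(c); save(f,c+'0'); P=cloud(f); ok=f['z_map']>0
    print(c,np.round(f['extrinsics'],3).tolist())
    for t in ['caul_grip','press','other_grip']:
        for d in cut_out(t,c)[:2]:
            m=d['mask']&ok; Q=P[m]
            if len(Q)<20: print(t,d['p'],len(Q)); continue
            for lo,hi in [(0.004,.025),(.028,.045),(.05,.08)]:
                S=Q[(Q[:,2]>lo)&(Q[:,2]<hi)]
                if len(S)<10: continue
                r=cv2.minAreaRect((S[:,:2]*1000).astype(np.float32))
                print(t,round(d['p'],2),d['bbox'],(lo,hi),len(S),'zmed',round(np.median(S[:,2]),4),'mean',S.mean(0).round(3),'rect',np.round(r[0],1),np.round(r[1],1),round(r[2],1))
E
```

```text
{'clock': 0.0, 'qpos': array([-1.31581738e+00,  1.16458003e-01,  1.44227623e+00, -4.31072672e-05,
        1.58398270e+00, -3.78172589e-02]), 'joint_vel': array([ 0.00049147,  0.00041722,  0.00020717, -0.00040162,  0.00065705,
        0.00069723]), 'effort': array([ 3.26400968e-04, -7.21270466e+01, -6.22604227e+01,  7.79241091e-02,
        2.38881883e-02, -9.04414446e-05]), 'tcp_pos': array([ 0.1947412 , -0.6460817 ,  0.21791724]), 'tcp_rot': array([ 9.89302807e-01,  1.45875427e-01, -8.23424416e-05, -5.56491008e-04]), 'wrist_force': array([ 0.42752744, -0.82162441,  0.22731173]), 'wrist_torque': array([-0.04803877, -0.03094889, -0.04081197]), 'finger_force': 0.0, 'opening': 0.09292368870915375}
top [[-0.105, 0.969, -0.222, 0.378], [-0.994, -0.102, 0.025, 0.007], [0.002, 0.223, 0.975, 0.711], [0.0, 0.0, 0.0, 1.0]]
caul_grip 0.6 [286.4, 153.6, 366.0, 289.8] (0.004, 0.025) 8219 zmed 0.0128 mean [ 0.49  -0.016  0.013] rect [495.  -16.6] [120.6 241.6] 80.6
caul_grip 0.6 [286.4, 153.6, 366.0, 289.8] (0.028, 0.045) 21 zmed 0.0355 mean [ 0.471 -0.012  0.038] rect [470.9 -12.3] [21.8  2.2] 77.
[... 1627 characters left out ...]
3.1 256.4] 84.6
press 0.91 [248.2, 128.3, 367.6, 177.6] (0.028, 0.045) 1345 zmed 0.0356 mean [ 0.526 -0.212  0.035] rect [ 526.  -219.2] [113.2 161.7] 84.5
press 0.91 [248.2, 128.3, 367.6, 177.6] (0.05, 0.08) 88 zmed 0.061 mean [ 0.526 -0.216  0.061] rect [ 526.2 -217.3] [  9.8 160.6] 84.7
other_grip 0.77 [193.6, 297.2, 383.1, 400.0] (0.004, 0.025) 12899 zmed 0.0119 mean [0.514 0.254 0.012] rect [513.6 243.8] [240.3 121.7] 9.2
other_grip 0.77 [193.6, 297.2, 383.1, 400.0] (0.028, 0.045) 240 zmed 0.0362 mean [0.512 0.256 0.037] rect [512.  254.6] [48.1  5.2] 7.5
other_grip 0.77 [193.6, 297.2, 383.1, 400.0] (0.05, 0.08) 761 zmed 0.0612 mean [0.513 0.247 0.06 ] rect [513.2 244.6] [48.9 24.7] 9.1
```

View pics/top0.png

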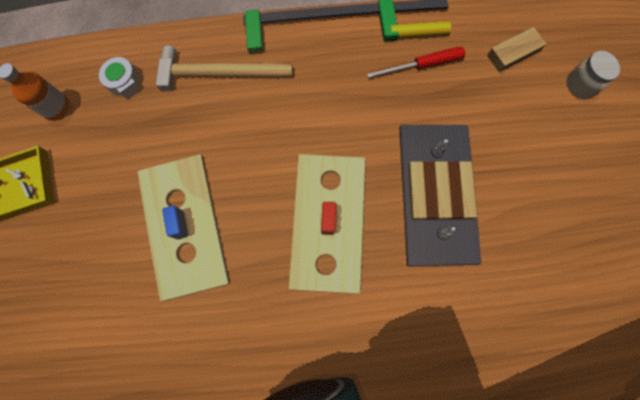

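The top view shows the red-grip board at about (328,222), with holes at (330,180) and (326,264). The press is at about (442,195), with studs at (441,148) and (448,232), and the blue board is at about (183,228). The depth data from both cameras agree with this: board at (0.495,-0.0155), -9.3°; press at (0.525,-0.2185), -5.6°; sizes match the ones given.

```bash
python3 -m pendant '[[[0.587,-0.646,0],[0,0,0.456],-1],[[0.587,-0.646,0],[0,0,0.456],-1],[[0.587,-0.646,0],[0,0,0.456],-1],[[0.587,-0.646,0],[0,0,0.456],-1],[[0.587,-0.646,0],[0,0,0.456],-1],[[0.587,-0.646,0],[0,0,0.456],-1],[[0.587,-0.646,0],[0,0,0.456],-1],[[0.587,-0.646,0],[0,0,0.456],-1]]'
cat >> h.py <<'E'
from scipy.spatial.transform import Rotation as R
def go(p,ang):  # shares to reach p with tool x at ang deg, tool straight down
    s=bot.state(); r=R.from_quat(s['tcp_rot'])
    a=np.radians(ang); T=R.from_matrix(np.array([[np.cos(a),np.sin(a),0],[np.sin(a),-np.cos(a),0],[0,0,-1]]))
    print('t',s['clock'],'tcp',s['tcp_pos'].round(4),'F',s['wrist_force'].round(1),'open',round(s['opening'],4),'ff',s['finger_force'])
    print('shift',(r.inv().apply(np.array(p)-s['tcp_pos'])/.4).round(3),'turn',((r.inv()*T).as_rotvec()/.5).round(3))
E
python3 -c "
from h import *
go([.495,-.0155,.12],-9.3)"
```

```text
clock: 1.2
tcp_pos: [0.3469, -0.3272, 0.2193]
tcp_rot: [0.999, 0.035, 0.001, 0.0]
wrist_force: [0.0, -0.7, 0.3]
opening: 0.0927
finger_force: 0.0
t 1.2 tcp [ 0.3469 -0.3272  0.2193] F [ 0.  -0.7  0.3] open 0.0927 ff 0.0
shift [ 0.423 -0.752  0.249] turn [ 0.    -0.003  0.463]
```

```bash
python3 -m pendant '[[[0.423,-0.752,0],[0,0,0.463],-1],[[0.423,-0.752,0],[0,0,0.463],-1],[[0.423,-0.752,0],[0,0,0.463],-1],[[0.423,-0.752,0],[0,0,0.463],-1],[[0.423,-0.752,0],[0,0,0.463],-1],[[0.423,-0.752,0],[0,0,0.463],-1],[[0.423,-0.752,0.249],[0,-0.003,0.463],-1],[[0.423,-0.752,0.249],[0,-0.003,0.463],-1]]'
python3 -c "
from h import *
f=grab_frame('wrist');save(f,'w1');P=cloud(f);ok=f['z_map']>0
for d in cut_out('caul_grip','wrist')[:2]:
    Q=P[d['mask']&ok]
    for lo,hi in [(.004,.025),(.055,.08)]:
        S=Q[(Q[:,2]>lo)&(Q[:,2]<hi)]
        if len(S)>9:
            r=cv2.minAreaRect((S[:,:2]*1000).astype(np.float32));print(d['p'],r,np.median(S[:,2]))
go([.495,-.0155,.022],-9.3)"
```

```text
clock: 2.0
tcp_pos: [0.4932, -0.0238, 0.1295]
tcp_rot: [0.997, -0.083, 0.001, 0.0]
wrist_force: [0.4, 0.1, -1.6]
opening: 0.0933
finger_force: 0.0
0.63 ((504.4476318359375, -16.693260192871094), (120.90874481201172, 221.45391845703125), 80.63441467285156) 0.011767052938531086
0.63 ((495.6896057128906, -15.033449172973633), (23.7125186920166, 49.90633773803711), 80.71500396728516) 0.06142611683357449
t 2.1 tcp [ 0.4903 -0.0232  0.1239] F [-0.9 -0.5  0.1] open 0.0935 ff 0.0
shift [ 0.011 -0.021  0.255] turn [ 0.001  0.019 -0.004]
```

View pics/w1.png

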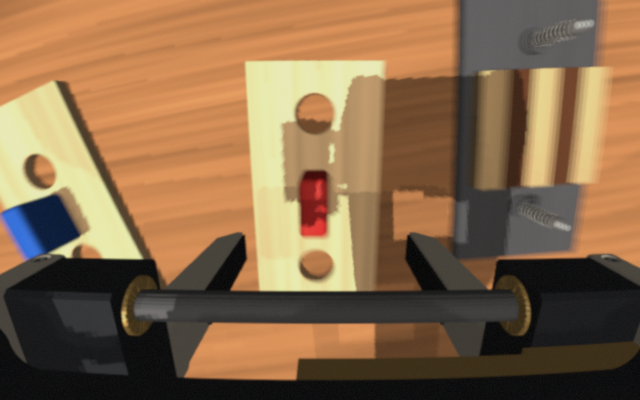

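The wrist view shows the red block at (313,203) between the open fingers at (240,250) and (412,250), with the board's holes clear of both. The depth puts the block at (0.4957,-0.015), which agrees with the first measurement. I'll let the arm settle and then go down.

```bash
python3 -m pendant '[[[0,0,0],[0,0,0],-1],[[0,0,0],[0,0,0],-1]]'
python3 -c "
from h import *
go([.495,-.0155,.022],-9.3)"
```

```text
clock: 2.3
tcp_pos: [0.4927, -0.0259, 0.1317]
tcp_rot: [0.996, -0.084, 0.0, 0.0]
wrist_force: [0.2, -0.7, 0.7]
opening: 0.093
finger_force: 0.0
t 2.3 tcp [ 0.4927 -0.0259  0.1317] F [ 0.2 -0.7  0.7] open 0.093 ff 0.0
shift [ 0.001 -0.027  0.274] turn [ 0.    -0.002 -0.01 ]
```

```bash
python3 -m pendant '[[[0.002,-0.027,0.08],[0,-0.002,-0.01],-1],[[0.002,-0.027,0.16],[0,-0.002,-0.01],-1],[[0.002,-0.027,0.22],[0,-0.002,-0.01],-1],[[0.002,-0.027,0.274],[0,-0.002,-0.01],-1],[[0.002,-0.027,0.274],[0,-0.002,-0.01],-1],[[0.002,-0.027,0.274],[0,-0.002,-0.01],-1]]'
python3 -c "
from h import *
go([.495,-.0155,.022],-9.3)"
```

```text
clock: 2.9
tcp_pos: [0.4953, -0.0151, 0.022]
tcp_rot: [0.997, -0.081, -0.0, 0.0]
wrist_force: [-0.1, -0.2, 0.6]
opening: 0.0927
finger_force: 0.0
t 2.9 tcp [ 0.4953 -0.0151  0.022 ] F [-0.1 -0.2  0.6] open 0.0927 ff 0.0
shift [-0.001  0.001 -0.   ] turn [ 0.     0.001 -0.001]
```

```bash
python3 -m pendant '[[[0,0,0],[0,0,0],1],[[0,0,0],[0,0,0],1],[[0,0,0],[0,0,0],1],[[0,0,0],[0,0,0],1],[[0,0,0],[0,0,0],1],[[0,0,0],[0,0,0],1],[[0,0,0],[0,0,0],1],[[0,0,0],[0,0,0],1]]'
python3 -m pendant '[[[0,0,-0.04],[0,0,0],1],[[0,0,-0.08],[0,0,0],1],[[0,0,-0.14],[0,0,0],1],[[0,0,-0.2],[0,0,0],1],[[0,0,-0.25],[0,0,0],1],[[0,0,-0.25],[0,0,0],1],[[0,0,-0.25],[0,0,0],1]]'
python3 -c "
from h import *
go([.5255,-.2185,.14],-5.6)"
```

```text
clock: 3.7
tcp_pos: [0.4945, -0.0144, 0.0201]
tcp_rot: [0.997, -0.081, -0.001, -0.0]
wrist_force: [0.7, -0.6, 0.1]
opening: 0.0338
finger_force: 0.0
clock: 4.4
tcp_pos: [0.4945, -0.0144, 0.1193]
tcp_rot: [0.997, -0.081, -0.001, -0.0]
wrist_force: [0.5, 0.6, -3.0]
opening: 0.0237
finger_force: 30.0
t 4.4 tcp [ 0.4945 -0.0144  0.1193] F [ 0.5  0.6 -3. ] open 0.0237 ff 29.999422430992126
shift [ 0.158  0.491 -0.052] turn [ 0.     0.006 -0.128]
```

The fingers were still closing when the lift began, so the grip may be high on the block. I'll check how the board hangs.

```bash
cat >> h.py <<'E'
def look(c,zlo,zhi,name=None,t='caul_grip'):
    f=grab_frame(c); P=cloud(f); ok=f['z_map']>0
    if name: save(f,name)
    for d in cut_out(t,c)[:1]:
        Q=P[d['mask']&ok]; S=Q[(Q[:,2]>zlo)&(Q[:,2]<zhi)]
        if len(S)<30: print(c,'few',len(S),d['p'],np.percentile(Q[:,2],[5,50,95]) if len(Q) else ''); continue
        A=np.c_[S[:,:2],np.ones(len(S))]; k=np.linalg.lstsq(A,S[:,2],rcond=None)[0]
        r=cv2.minAreaRect((S[:,:2]*1000).astype(np.float32))
        print(c,round(d['p'],2),len(S),'ctr',np.round(r[0],1),np.round(r[1],1),'ang',round(r[2],1),'z at ctr',k@[r[0][0]/1e3,r[0][1]/1e3,1],'slope',k[:2].round(3),'med',np.median(S[:,2]))
E
python3 -c "
from h import *
bot.state()
for c in ['side','top','wrist']: look(c,.06,.13,c+'2')
a=cv2.imread('pics/side2.png');b=cv2.imread('pics/wrist2.png')
cv2.imwrite('pics/both2.png',cv2.resize(np.vstack([a[60:340],b]),None,fx=.85,fy=.85))"
```

```text
side 0.75 5810 ctr [495.6 -13.9] [124.1 239.7] ang 81.4 z at ctr 0.09394887451847311 slope [-0.    -0.022] med 0.09314680035408285
top 0.87 4268 ctr [451.3  -7.8] [127.9 123.6] ang 85.5 z at ctr 0.09333110118458171 slope [ 0.013 -0.002] med 0.0929037606423776
wrist 0.73 40195 ctr [502.4 -15.1] [120.9 227.4] ang 80.8 z at ctr 0.09242379635678563 slope [ 0.001 -0.001] med 0.09219812800265448
```

View pics/both2.png

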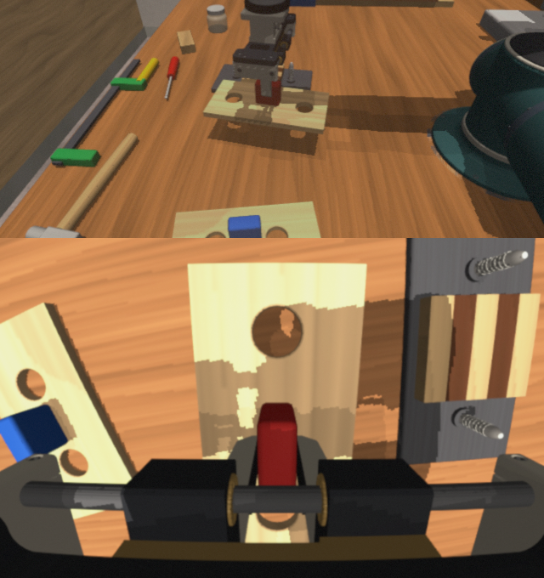

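The board hangs level with its top at z 0.0925, so its underside is 38.5 mm below the TCP. It is gripped about 24 mm deep on the block (side view at (268,95), wrist view at (277,440)). That is secure enough, so I'll carry it over the press.

```bash
python3 -m pendant '[[[0.0,0.0,-0.065],[0,0,0],1],[[0.03,0.1,-0.065],[0,0,-0.03],1],[[0.06,0.2,-0.065],[0,0,-0.06],1],[[0.1,0.3,-0.065],[0,0,-0.1],1],[[0.13,0.4,-0.065],[0,0,-0.128],1],[[0.156,0.491,-0.065],[0,0.006,-0.128],1],[[0.156,0.491,-0.065],[0,0.006,-0.128],1],[[0.156,0.491,-0.065],[0,0.006,-0.128],1]]'
python3 -c "
from h import *
bot.state()
for c in ['side','top','wrist']: look(c,.08,.15,c+'3')
look('wrist',.05,.08,None,'press');look('wrist',.03,.045,None,'press')
look('side',.004,.022,None,'press')
go([.5245,-.2185,.090],-5.6)
a=cv2.imread('pics/side3.png');b=cv2.imread('pics/wrist3.png')
cv2.imwrite('pics/both3.png',cv2.resize(np.vstack([a[60:340],b]),None,fx=.85,fy=.85))"
```

```text
clock: 5.5
tcp_pos: [0.5245, -0.2188, 0.1453]
tcp_rot: [0.999, -0.05, -0.0, -0.0]
wrist_force: [-0.3, 1.2, -2.3]
opening: 0.0237
finger_force: 30.0
side 0.71 3386 ctr [ 525.5 -218.4] [124.3 238.4] ang 84.3 z at ctr 0.12007137226997157 slope [ 0.002 -0.035] med 0.11944417298877266
top 0.68 3774 ctr [ 526.7 -207.5] [100.7 240.7] ang 84.2 z at ctr 0.12052442263547139 slope [-0.004 -0.033] med 0.11983441946129891
wrist 0.58 40045 ctr [ 533.5 -217.6] [121.  226.7] ang 84.5 z at ctr 0.1194787951237124 slope [ 0.007 -0.   ] med 0.11965219985109424
wrist 0.88 212 ctr [ 600.2 -226.4] [11.9 12.3] ang 84.5 z at ctr 0.06703343305603657 slope [0.062 0.047] med 0.06774689158855626
side 0.74 2469 ctr [ 525.2 -217.2] [131.  255.8] ang 84.5 z at ctr 0.015469004455401954 slope [-0.003 -0.031] med 0.01551478533447298
t 6.1 tcp [ 0.5248 -0.2182  0.146 ] F [ 0.2  0.6 -3.5] open 0.0242 ff 29.999326765537262
shift [-0.001  0.001  0.14 ] turn [ 0.    -0.001  0.   ]
```

View pics/both3.png

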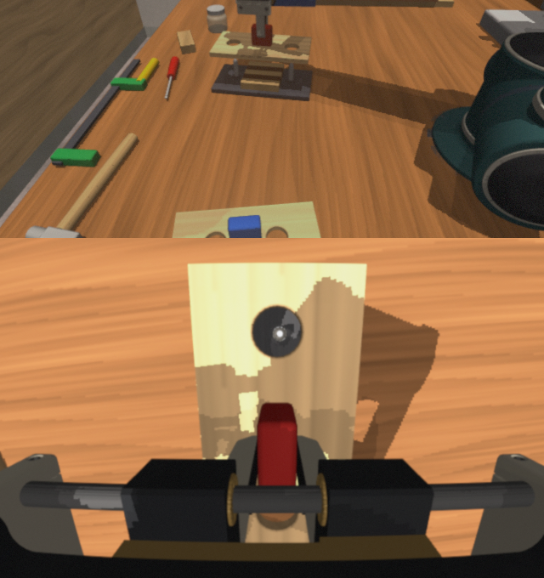

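The wrist view shows the stud tip at (279,333), centred in the hole at (277,331). The board is level at 84.4° against the press's 84.5°, and their centres are within 1–2 mm. I'll lower it.

```bash
python3 -m pendant '[[[0,0,0.03],[0,0,0],1],[[0,0,0.06],[0,0,0],1],[[0,0,0.09],[0,0,0],1],[[0,0,0.12],[0,0,0],1],[[0,0,0.14],[0,0,0],1],[[0,0,0.164],[0,0,0],1],[[0,0,0.164],[0,0,0],1],[[0,0,0.164],[0,0,0],1]]'
python3 -c "
from h import *
bot.state()
look('wrist',.04,.08,'wrist4')
look('side',.04,.08)
go([.5245,-.2185,.0735],-5.6)"
```

```text
clock: 6.9
tcp_pos: [0.5248, -0.2184, 0.0805]
tcp_rot: [0.999, -0.049, 0.0, 0.0]
wrist_force: [-0.0, -1.1, -2.4]
opening: 0.0242
finger_force: 30.0
wrist 0.76 39728 ctr [ 533.4 -218.7] [120.7 227.2] ang 84.6 z at ctr 0.05391640176910736 slope [ 0.006 -0.   ] med 0.05411360880191496
side 0.79 3091 ctr [ 526.2 -217.7] [125.4 238. ] ang 84.8 z at ctr 0.05555053470724489 slope [ 0.004 -0.034] med 0.055067774865434904
t 7.1 tcp [ 0.525  -0.2185  0.081 ] F [-0.3  0.3 -2.9] open 0.0239 ff 29.999301731586456
shift [-0.001  0.     0.019] turn [ 0.001 -0.003  0.   ]
```

Board top is at 0.054 and home is 0.047, so about 7 mm remain.

```bash
python3 -m pendant '[[[0,0,0.006],[0,0,0],1],[[0,0,0.011],[0,0,0],1],[[0,0,0.015],[0,0,0],1],[[0,0,0.017],[0,0,0],1],[[0,0,0.018],[0,0,0],1],[[0,0,0.018],[0,0,0],1]]'
python3 -c "
from h import *
bot.state()
look('wrist',.035,.08)
go([.5245,-.2185,.0735],-5.6)"
```

```text
clock: 7.7
tcp_pos: [0.5248, -0.2183, 0.0735]
tcp_rot: [0.999, -0.049, 0.0, 0.0]
wrist_force: [-0.5, 1.7, 0.9]
opening: 0.0241
finger_force: 30.0
wrist 0.78 39665 ctr [ 533.7 -218.5] [120.9 226.8] ang 84.3 z at ctr 0.0470764631847149 slope [0.001 0.   ] med 0.046911193420935055
t 7.8 tcp [ 0.5248 -0.2183  0.0734] F [-0.5  1.4  2.2] open 0.0238 ff 30.000309348106384
shift [-0.001  0.001 -0.   ] turn [ 0.    -0.001  0.   ]
```

The board top is at 0.047, level, and the wrist now feels a light upward force, so it is seated. I'll open, wait, then rise.

```bash
python3 -m pendant '[[[0,0,0],[0,0,0],-1],[[0,0,0],[0,0,0],-1],[[0,0,0],[0,0,0],-1],[[0,0,0],[0,0,0],-1],[[0,0,0],[0,0,0],-1],[[0,0,0],[0,0,0],-1],[[0,0,0],[0,0,0],-1],[[0,0,0],[0,0,0],-1]]'
python3 -m pendant '[[[0,0,-0.05],[0,0,0],-1],[[0,0,-0.12],[0,0,0],-1],[[0,0,-0.2],[0,0,0],-1],[[0,0,-0.3],[0,0,0],-1],[[0,0,-0.35],[0,0,0],-1],[[0,0,-0.35],[0,0,0],-1],[[0,0,-0.35],[0,0,0],-1]]'
python3 -c "
from h import *
print(bot.state()['joint_vel'].round(3))
look('wrist',.04,.055,'wrist5');look('side',.04,.055,'side5');look('side',.004,.025,None,'other_grip')
a=cv2.imread('pics/side5.png');b=cv2.imread('pics/wrist5.png')
cv2.imwrite('pics/both5.png',cv2.resize(np.vstack([a[60:340],b]),None,fx=.85,fy=.85))"
```

```text
clock: 8.6
tcp_pos: [0.5248, -0.2184, 0.0732]
tcp_rot: [0.999, -0.049, 0.0, 0.0]
wrist_force: [-0.2, -0.1, -0.1]
opening: 0.0833
finger_force: 0.0
clock: 9.3
tcp_pos: [0.5246, -0.2183, 0.2127]
tcp_rot: [0.999, -0.049, 0.0, 0.0]
wrist_force: [-0.4, -0.4, -0.5]
opening: 0.093
finger_force: 0.0
[-0.001  0.014  0.024  0.    -0.001  0.   ]
wrist 0.76 20453 ctr [ 526.6 -217.8] [120.7 240. ] ang 84.3 z at ctr 0.04672778119121635 slope [ 0. -0.] med 0.046745739412328124
side 0.69 2712 ctr [ 525.9 -218. ] [124.5 238.4] ang 84.4 z at ctr 0.04743005038545572 slope [-0.    -0.015] med 0.047561818050156135
side 0.87 12884 ctr [513.5 243.7] [240.3 122.5] ang 9.1 z at ctr 0.011790997831200236 slope [ 0.001 -0.002] med 0.01184727643534464
```

View pics/both5.png

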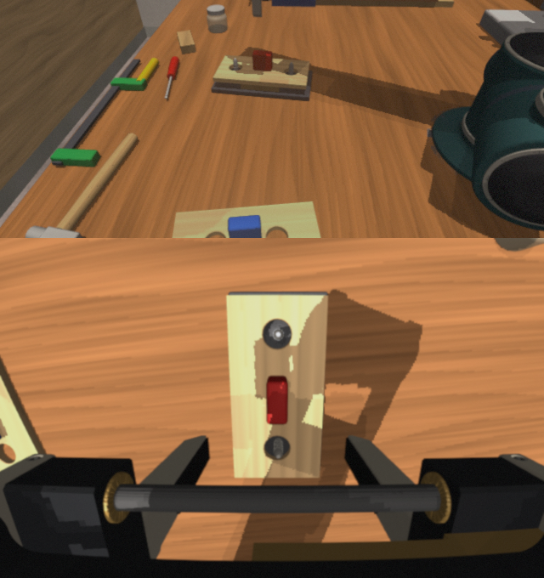

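The board lies flat with its top at 0.047. A stud shows in each hole at (278,335) and (277,448), the gripper is clear, and the blue board hasn't moved.

```bash
python3 -c "
from plant import workorder
print(workorder.job_done())"
```

```text
the job is handed in; nothing more can be done
None
```

The red-grip board lies flat on the blank with a stud through each hole, released at about 9.5 s with the gripper clear; the blue-grip board didn't move, and the job is handed in (no verdict was returned).

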